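# Blow the dust off a carbon end plate and show it to the inspection camera

## Robot

A 6-joint arm with a two-finger parallel gripper is mounted at the origin on the work surface. World frame = base frame: x ahead of the robot, y to its left, z up, the work surface at z = 0. Lengths are in m, angles in rad, forces in N, time in s.
With the tool pointing down it reaches from about 0.3 to 0.875 m from the base axis. Payload 6.4 kg.
Tool frame: the origin (TCP) lies between the finger pads, 19 mm behind the fingertips; this is the grasp point; z points along the fingers, y is the direction in which the jaws open and shut (so a half turn about z gives the same grasp; the last joint's range is limited). The gripper opens to 88 mm and grips with 3 to 60 N. Pads are 18 mm wide; open, the fingers measure 123 mm over their backs; the gripper's body (75 mm by 187 mm) begins 45 mm behind the grasp point.
Start: joints at [-1.436, 0.181, 1.607, -0, 1.354, -0.206], TCP at [0.192, -0.542, 0.257] pointing down, gripper open.
Joint ranges: [-2.99, 2.99], [-0.89, 2.07], [0.3, 2.58], [-1.14, 4.28], [0, 2.63], [-3.12, 3.12]. Speed limits (rad/s): [2.57, 2.57, 3.01, 3.14, 3.14, 3.14].

## Interface

Orientations are given as a unit quaternion [w, x, y, z].
In Python, from cell import robot, read_camera gives the robot as it stands.
- The arm moves only by the tool carry_out, never from a script. Its argument "moves" is a list of rows, each a list of 6 numbers: the shift along the tool's x, y, z in cm, then the turn, a rotation vector about the tool's x, y, z in rad. A call has 1 to 8 rows; each row is the pose to reach, as a shift and turn from the pose commanded when the call began, along the tool's axes at that moment; what a row does not reach only later rows make up. A row lasts 1/10 s, in which the tool goes at most 50 mm and 8.59 degrees, less where a joint would pass 70% of its speed; a pose out of reach is approached as far as the arm can. A call with a gripper value outside its range is refused whole. "hand" is the finger opening in cm, from 0 to 8.81, set as the call begins (left out, the last holds). The fingers move at their own pace and stop on an object; "newtons" is the grip in N (left out, the last holds). Time passes only in rows, so rows that repeat a pose let the fingers close. It gives the time, the measured TCP pose, the force and the opening at its end, in the units of the state.
- robot.get_state(): the state, without advancing time (a new reading comes with each control period).
- read_camera(name): name is "side" or "top"; returns a dict with "frame" (480x640x3 uint8, red, green, blue), "range_z" (480x640 float32, m along the optical axis (not along the pixel's ray), 0 where there is no reading), "fx", "fy", "cx", "cy" (pixels), "extrinsics" (4x4, takes a point from world to camera coordinates). Camera axes: x right, y up, looking along -z (the intrinsics and any distortion apply to the point x, -y, -z); pixel columns grow to the right and rows downward; lengths in m; the calibration is good to about 2 mm. A picture is of the moment at which its call begins.
- robot.job_done(): hands the job in, once; it reports no verdict.
The state is a dict: "time": time; "joint_positions": joint angles; "joint_vel": joint speeds; "effort": joint torques, N m; "eef_pos": TCP position; "eef_rot": TCP orientation; "ft_force": force on the tool from outside, world axes, zero at the start; "moment": the same for the moment, N m; "opening": finger opening in m.
Only numpy, scipy, OpenCV 4.12 (cv2) and the standard library are available. Lean on these libraries where they do the work, as an engineer would, in place of code of your own. Each camera call takes 0.05 s, during which the arm holds its last target. There are 200 camera calls.

## Task

Blow the sanding dust off the carbon end plate that stands in the nest in front of the air gun's nozzle: squeeze the gun's trigger right in for a good second, then let it spring back. Then take the plate out by its top edge, so that your fingers leave its face clear, and hold it up still to the inspection camera: centred on the lens axis 15 cm in front of the lens, sanded face square to the lens, top edge up. Finish while still holding it there, with everything else left where it was and the camera not touched.

Things in the scene. Friction and masses are not known exactly. Their poses are not given: they have to be found in the camera images.
- part: The end plate: dark carbon, stands on edge in the white nest; 120 long (x), 10 thick (y), 95 high (z), 85-170 g. Origin: middle of the bottom edge. +y is the flat grey sanded face, towards the nozzle. On its back (-y) two metal bosses, 18 across, stand out 14 at z = 50, x = -36 and +26. The upper +x corner is cut off: the top edge runs from x = -60 to +35. Centre of mass near x = -1, z = 47.
- part_face (a point): Centre of the sanded face: 50 above the plate's bottom edge at x = 0, on the face (5 from the mid plane). Same axes as the plate.
- nest (a point): Middle of the slot floor on which the plate stands, 35 above the table. The nest is a white nylon block 90 (x) x 56 (y), top 55 above the table, its slot along x 12 wide, 20 deep, open at both ends. The nozzle blows along -y at it. Station axes, z up.
- grip (a point): Where to squeeze the gun, in its mid plane, 85 above the table; station axes. Here the handle's outer face is at y = +19, the trigger's outer face at y = -32 when free, -17 when right in (51 wide free, 36 squeezed). Room from above for a finger on either side, 60 along x beside the trigger; below it is free to 17 above the table.
- trigger (a joint): The trigger: a dark lever 22 high, 8 thick, along the -y side of the gun's handle. Angle (rad): 0 free, 0.22 right in at its stop. It hinges on an upright pin 70 from the grip point, at the gun's head (+x end). Spring return: at the grip point about 3 N to start, 10 N to hold right in. The fixed handle takes the other finger.
- lens (a point): Centre of the lens's front glass, about 265 above the table. Camera head: grey box 44 square, black lens 38 across, black ring light 85 across; it looks 20 degrees below level and is turned differently each time. Head axes: +x from the scene into the lens, y level, z up in the picture (20 degrees off vertical, leaning away from the lens).
- focus (a point): The point in the air where the face's centre is wanted: on the lens axis, 150 in front of the glass, about 215 above the table. Axes of the camera head: +x points to the lens, y level, z up in the picture. Wanted: the plate's +y along this +x and the plate's z along this z.
- camera: The inspection camera with its stand, fixed: foot plate 130 square, column 40 square and 365 high, standing behind the head. Origin near the middle of the foot on the table; it looks along its own -x.
- station: The blow-off station, fixed, up to 107 high: aluminium rail 310 long, the nest at its -y end, at its +y end the air gun, clamped on its side: nozzle (thin tube) along -y towards the nest, metal handle (24 thick, 30 high) along -x, clamps at the head and at the handle's far end. Origin on the table under the nozzle axis.
- plate_low: Bystander, leave alone: finished rectangular carbon plate 90 x 10 x 75, no bosses, stands in the wooden rack. Origin: middle of the underside.
- plate_tall: Bystander, leave alone: finished rectangular carbon plate 55 x 10 x 100, no bosses, stands in the wooden rack. Origin: middle of the underside.
- sander: Bystander, leave alone: round palm sander, 125 across, 108 high, spouts to both sides. Origin: middle of the underside.
- block: Bystander, leave alone: rubber sanding block 120 x 65 x 27. Origin: middle of the underside.
- spray: Bystander, leave alone: white spray bottle, 80 across, 213 high. Origin: middle of the underside.
- mug: Bystander, leave alone: white mug, 82 across, 95 high. Origin: middle of the underside.
- clamp: Bystander, leave alone: blue G-clamp lying flat, 20 high (its bounding box about 180 x 110). Origin: middle of the underside.
- tape: Bystander, leave alone: roll of masking tape lying flat, 104 across, 25 high. Origin: middle of the underside.

How it is judged:
On the way, in this order (a step that is already met when the one before it is completed fails the run):
1. the trigger is squeezed right in for at least half a second while the plate stands in the nest (value of joint trigger above 0.15 rad and distance between part and nest below 0.015 m), for 0.5 s.
2. the trigger is let go and has sprung back, the plate still in the nest (value of joint trigger below 0.04 rad and distance between part and nest below 0.015 m), for 0.1 s.
At the end, for the whole second after the job is handed in: The fingers alone hold the plate, still, by its top edge (TCP at most 17 mm below that edge); its sanded face looks at the lens, centre within 20 mm of the point 150 mm in front of the glass, square to it and upright in the picture within 0.17 rad each; trigger free (distance between part_face and focus below 0.02 m and angle between the y axis of part and the x axis of focus, either way round below 0.17 rad and angle between the z axis of part and the z axis of focus, either way round below 0.17 rad and y of lens in the frame of part above 0.1 m and angle between part's own z axis and vertical below 0.8 rad and z of the grasp point in the frame of part above 0.078 m and contact force between the fingers and part above 1 N and contact force between each of camera, station and part below 0.1 N and linear speed of part below 0.02 m/s and angular speed of part below 0.15 rad/s and value of joint trigger below 0.04 rad); the arm keeps its last pose, push and grip.
It fails at once if the camera is touched (contact force between camera and anything else above 2 N).
It fails at once if a bystander is shifted by more than 30 mm (distance of any of plate_low, plate_tall, sander, block, spray, mug, clamp, tape from where it was at the start of the episode above 0.03 m).
It also fails if it takes over 50 s, if anything falls off the work surface, if the arm or the gripper's body presses on something with over 40 N, if the wrist force passes 120 N, or if a joint passes its speed limit or range.

## Working session

There is one attempt and no reset: what is moved stays moved. The work goes in short steps, Python scripts to look and compute and a tool call to move; the robot and the scene stay as the last step left them, time stands still between calls to the robot, and variables do not carry over. Pictures are saved under pics/ and viewed, about 8 in all and at most 12, crops included, and the job is handed in when it is done.

Besides the shell and the picture viewer there is one more tool, called by a JSON object that holds its "fn" and its "kwargs". carry_out: Moves the arm, as the interface text tells. Its arguments: {"type":"object","properties":{"moves":{"type":"array","items":{"type":"array","items":{"type":"number"}}},"hand":{"type":"number"},"newtons":{"type":"number"}},"required":["moves"]}

```bash
ls; mkdir -p pics; cat > h.py <<'E'
import numpy as np, cv2
from cell import robot, read_camera
def cam(n):
    c=read_camera(n); np.savez('%s.npz'%n,**c); return c
def cloud(c):
    z=c['range_z'].astype(float); v,u=np.mgrid[:480,:640]
    p=np.stack([(u-c['cx'])/c['fx']*z,-(v-c['cy'])/c['fy']*z,-z,np.ones_like(z)],-1)
    w=p@np.linalg.inv(c['extrinsics']).T
    w[z<=0]=np.nan
    return w[...,:3]
E
python3 - <<'E'
from h import *
for n in ('top','side'):
    c=cam(n); cv2.imwrite(f'pics/{n}0.png',c['frame'][...,::-1])
    E=np.linalg.inv(c['extrinsics']); print(n,E.round(3).tolist(),c['fx'],c['fy'],c['cx'],c['cy'],(c['range_z']>0).mean(), [k for k in c])
print(robot.get_state())
E
```

```text
pics
top [[-0.026, 0.996, -0.084, 0.453], [-1.0, -0.024, 0.018, 0.139], [0.016, 0.085, 0.996, 1.435], [0.0, 0.0, 0.0, 1.0]] 434.8957314312297 434.8957314312297 320.67279606283023 248.89119340160923 0.9958658854166667 ['frame', 'range_z', 'fx', 'fy', 'cx', 'cy', 'extrinsics']
side [[-0.964, 0.199, -0.177, 0.297], [-0.267, -0.726, 0.634, 1.017], [-0.002, 0.659, 0.753, 1.239], [0.0, 0.0, 0.0, 1.0]] 498.96582202772476 498.96582202772476 326.83864702018974 241.88887413725132 0.9961393229166666 ['frame', 'range_z', 'fx', 'fy', 'cx', 'cy', 'extrinsics']
{'time': 0.1, 'joint_positions': array([-1.43627683e+00,  1.81451875e-01,  1.60786561e+00,  6.96246941e-06,
        1.35379745e+00, -2.06311185e-01]), 'joint_vel': array([ 7.86520451e-04, -3.47797239e-03, -3.38822025e-03,  1.05129834e-03,
       -3.42484155e-04, -9.83293348e-05]), 'effort': array([ 6.77130956e-04, -4.34819448e+01, -3.42694294e+01,  7.04230811e-02,
        3.40427505e-02, -4.24942027e-05]), 'eef_pos': array([ 0.19215826, -0.5414811 ,  0.25662907]), 'eef_rot': array([-7.60525138e-04,  9.85514255e-01,  1.69590900e-01,  3.07126338e-05]), 'ft_force': array([ 0.27210809, -0.51251076,  0.23119075]), 'moment': array([-0.03160298, -0.03811775,  0.03831875]), 'opening': 0.08800072393920011}
```

View pics/top0.png

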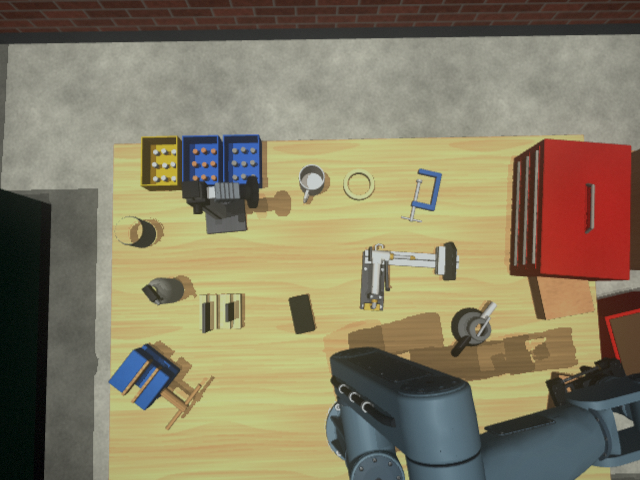

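View pics/side0.png

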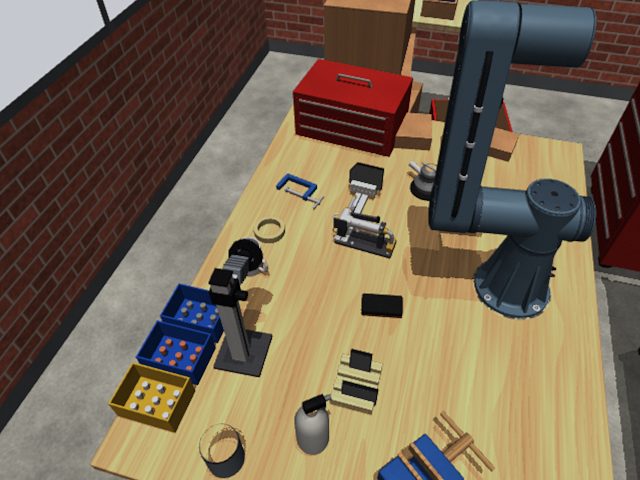

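```bash
python3 - <<'E'
from h import *
t=dict(np.load('top.npz')); s=dict(np.load('side.npz'))
wt=cloud(t); ws=cloud(s)
a=cv2.resize(t['frame'][230:325,345:475],None,fx=6,fy=6,interpolation=cv2.INTER_CUBIC)[...,::-1]
cv2.imwrite('pics/a.png',a)
b1=cv2.resize(s['frame'][155:260,325:405],None,fx=5,fy=5,interpolation=cv2.INTER_CUBIC)[...,::-1]
b2=cv2.resize(s['frame'][230:335,205:285],None,fx=5,fy=5,interpolation=cv2.INTER_CUBIC)[...,::-1]
cv2.imwrite('pics/b.png',np.hstack([b1,b2]))
f=lambda w,r0,r1,c0,c1,z0,z1:(lambda p:p[(p[:,2]>z0)&(p[:,2]<z1)])(w[r0:r1,c0:c1].reshape(-1,3))
for nm,w,R in(('top',wt,(230,325,345,475)),('side',ws,(155,260,325,405))):
    P=f(w,*R,.12,.17); print(nm,'plate',len(P),P.mean(0),np.percentile(P,[2,50,98],axis=0).round(4).tolist())
    r=cv2.minAreaRect((P[:,:2]*1000).astype(np.float32)); print(r)
    # nest/handle
    P=f(w,*R,.045,.065); print('z.045-.065',len(P),np.percentile(P,[2,50,98],axis=0).round(4).tolist())
# height map of top station
print((np.nan_to_num(wt[240:316:3,355:465:4,2])*1000).astype(int).tolist().__str__().replace('],','],\n'))
print(wt[240,355],wt[313,355],wt[240,463])
E
```

```text
top plate 145 [ 0.51089538 -0.28525439  0.12870521] [[0.463, -0.2945, 0.1212], [0.5108, -0.285, 0.1293], [0.5599, -0.2774, 0.1347]]
((513.0274047851562, -285.9821472167969), (12.188607215881348, 100.8547134399414), 85.72415924072266)
z.045-.065 336 [[0.3236, -0.3615, 0.0458], [0.5122, -0.2756, 0.0536], [0.5711, -0.0373, 0.0632]]
side plate 135 [ 0.51037264 -0.28576197  0.12829157] [[0.4638, -0.2959, 0.121], [0.5095, -0.2849, 0.129], [0.5582, -0.2759, 0.135]]
((512.7403564453125, -287.2317199707031), (21.640296936035156, 99.87557983398438), 85.17096710205078)
z.045-.065 331 [[0.3818, -0.2921, 0.0455], [0.5165, -0.2691, 0.0551], [0.5755, -0.0355, 0.0643]]
[[2, 0, 0, -1, 3, 0, 6, 0, 2, 2, -2, 1, 1, -1, 1, 2, 1, 4, 2, 3, -2, -3, -1, -1, -1, 0, 3, 2],
 [-1, -2, -3, 4, 1, -1, 88, 0, 5, 0, 1, 0, 6, 1, 1, 2, 7, 2, 0, 4, 0, -4, -2, 70, 102, 0, -6, 0],
 [1, -4, -4, 0, 106, 87, -2, -4, 0, 4, 2, 0, 0, 0, 0, 2, -1, -5, 5, 0, 1, 51, 53, 70, 113, 116, 7, -1],
 [1, 2, 0, 13, 108, 83, -2, 0, 1, -2, -3, -3, 0, 1, 3, 2, 5, -2, 2, 1, -3, 55, 51, 67, 117, 123, -1, -1],
 [-4, 0, 9, 18, 104, 96, 99, 102, 9
[... 1705 characters left out ...]
, 8, 85, 88, 9, 0, 3, 0, 5, -1, 5, 2, -2, 0, 3, 0, 1, -3, 0, 0, 0, 5, 3, -5, 0, -1],
 [-2, 2, 10, 37, 36, 91, 15, 0, -3, 0, -3, -2, 0, 2, 5, -1, -4, -1, -1, -1, -1, -6, 0, -4, -3, -4, 1, 2],
 [2, 0, 22, 43, 74, 86, 38, 2, -5, 8, 0, 0, -1, -3, -3, 1, 3, -3, 3, 0, -1, -1, 1, 7, -1, 0, -4, 5],
 [-4, -6, 1, 41, 39, 38, 41, 1, 0, 3, 1, 2, 0, 0, 0, 4, -2, -1, 3, 2, -1, -4, -5, 2, 0, 0, 0, 4],
 [0, 0, -2, -4, -1, 2, 3, -2, -1, -1, -2, -1, 3, 0, 1, -1, -1, 1, 5, -1, 1, -6, 0, -1, 0, 1, 4, 17],
 [-1, 0, 6, 4, 2, 1, -5, 2, -3, -1, 5, 2, 1, 1, -4, -4, -2, 4, -3, 1, 0, 2, 0, 2, -3, 11, 14, 33]]
[ 0.60123158 -0.00198468  0.00250908] [0.36122708 0.00564655 0.00058629] [ 0.59256572 -0.36217215  0.00214254]
```

View pics/a.png

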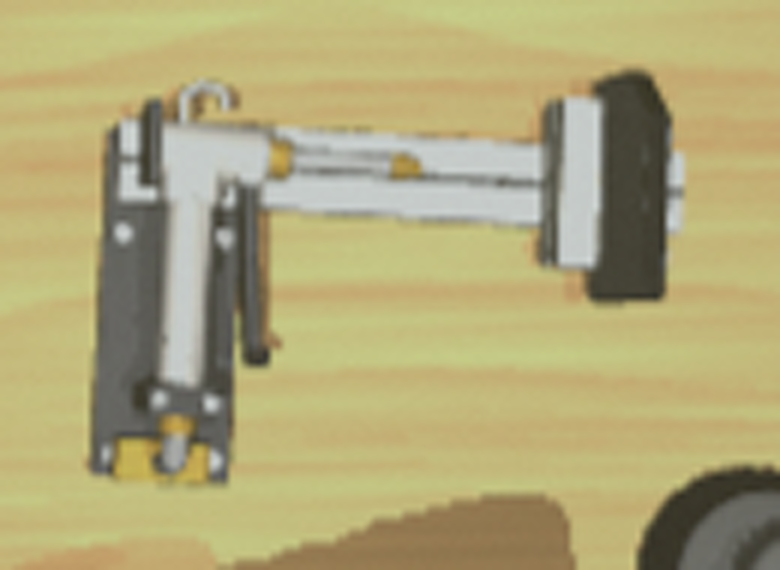

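View pics/b.png

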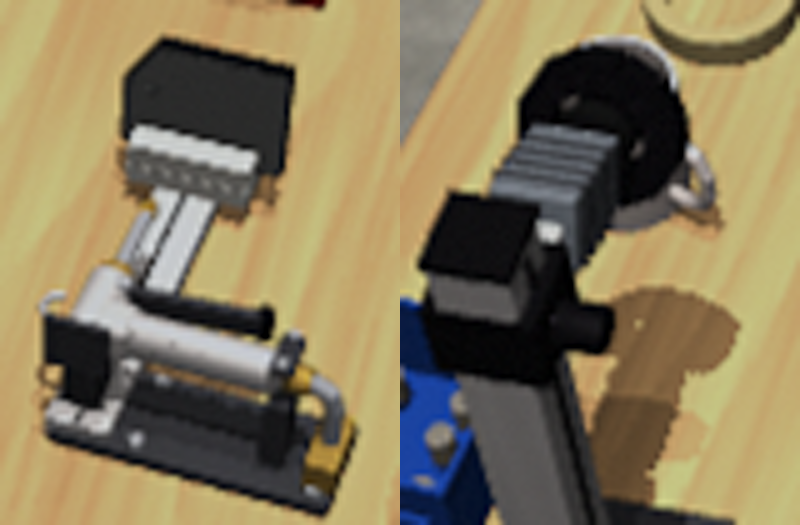

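```bash
python3 - <<'E'
from h import *
t=dict(np.load('top.npz')); s=dict(np.load('side.npz'))
wt=cloud(t); ws=cloud(s)
a=cv2.resize(t['frame'][165:240,175:275],None,fx=7,fy=7,interpolation=cv2.INTER_CUBIC)[...,::-1]
cv2.imwrite('pics/c.png',a)
hm=(np.nan_to_num(wt[172:222:2,182:264:3,2])*1000).astype(int); print('cols182+3,rows172+2');print(str(hm.tolist()).replace('],','],\n'))
hs=(np.nan_to_num(ws[236:300:3,210:280:4,2])*1000).astype(int); print('side cols210+4, rows236+3');print(str(hs.tolist()).replace('],','],\n'))
# handle and trigger from top by columns in row band
for r in range(256,294,3):
    h=wt[r,368:383]; 
    line=wt[r,368:395]; m=(line[:,2]>.088)&(line[:,2]<.106)
    cols=np.where(m)[0]+368
    g=np.split(cols,np.where(np.diff(cols)>1)[0]+1)
    print(r,[(int(k[0]),int(k[-1]),wt[r,k[0]].round(3).tolist(),wt[r,k[-1]].round(3).tolist()) for k in g if len(k)])
E
```

```text
cols182+3,rows172+2
[[71, 49, 15, 3, 5, 3, 5, 6, -2, 5, 2, 6, 70, 25, 72, 23, 10, 0, 4, -3, 6, 5, 1, 9, 0, 2, 43, 2],
 [71, 45, 8, 3, 5, 8, 2, 37, 6, 0, 4, 1, 71, 28, 71, 19, 5, 10, 7, 5, 38, 2, 1, 24, 1, 3, 41, -6],
 [77, 51, 18, 3, 24, 6, 1, 33, 27, 3, 24, 23, 67, 31, 72, 23, 4, 29, 23, -1, 30, 38, 279, 287, 289, 8, 48, 0],
 [74, 46, 14, 1, 22, 20, 2, 28, 20, 5, 19, 21, 76, 27, 68, 26, 7, 18, 25, 7, 21, 24, 274, 302, 300, 0, 45, -6],
 [74, 45, 21, 366, 360, 365, 0, 0, 6, 3, 2, 4, 72, 25, 72, 28, 0, 5, 5, 7, 2, 5, 271, 307, 304, 6, 44, -6],
 [363, 368, 364, 367, 361, 362, 331, 329, 0, 3, 7, 321, 319, 318, 315, 313, 309, 309, 305, 77, 74, 75, 274, 309, 309, 305, 46, 0],
 [366, 363, 367, 364, 369, 367, 340, 331, 304, 65, 66, 322, 324, 320, 318, 313, 310, 308, 308, 59, 60, 284, 285, 304, 312, 305, 47, -1],
 [365, 362, 364, 362, 362, 366, 342, 331, 308, 39, 313, 324, 320, 320, 318, 316, 309, 307, 306, 292, 295, 296, 291, 303, 312, 304, 24, -2],
 [363, 362, 364, 362, 366, 365, 341, 329, 307, 313, 311, 322, 322, 321, 321, 313, 309, 311, 310, 299, 296, 293, 293, 301, 310, 312, -1, -2],
 [3
[... 4682 characters left out ...]
5, -0.064, 0.092]), (385, 387, [0.475, -0.083, 0.088], [0.475, -0.088, 0.097])]
280 [(372, 379, [0.467, -0.042, 0.089], [0.466, -0.063, 0.092]), (386, 387, [0.465, -0.084, 0.097], [0.465, -0.088, 0.093])]
283 [(372, 378, [0.457, -0.041, 0.097], [0.457, -0.059, 0.097]), (386, 387, [0.456, -0.085, 0.092], [0.456, -0.086, 0.103])]
286 [(372, 378, [0.448, -0.04, 0.098], [0.448, -0.059, 0.096]), (386, 388, [0.447, -0.084, 0.092], [0.447, -0.09, 0.096])]
289 [(371, 375, [0.439, -0.038, 0.089], [0.439, -0.048, 0.104]), (377, 378, [0.439, -0.055, 0.097], [0.438, -0.06, 0.089]), (386, 389, [0.438, -0.083, 0.095], [0.438, -0.093, 0.094])]
292 [(371, 378, [0.43, -0.037, 0.097], [0.429, -0.059, 0.093])]
```

View pics/c.png

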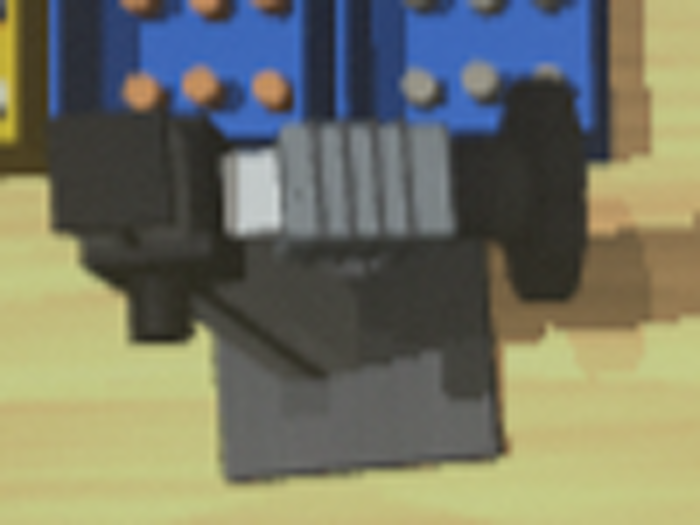

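```bash
python3 - <<'E'
from h import *
t=dict(np.load('top.npz')); s=dict(np.load('side.npz'))
wt=cloud(t); ws=cloud(s)
# box top in top view: plane
for (w,fr,R) in ((wt,t['frame'],(184,197,216,238)),):
    P=w[R[0]:R[1],R[2]:R[3]].reshape(-1,3); P=P[(P[:,2]>.298)&(P[:,2]<.33)]
    A=np.c_[P[:,:2],np.ones(len(P))]; k=np.linalg.lstsq(A,P[:,2],rcond=None)[0]; g=k[:2]
    print('plane grad',g,'mag deg',np.degrees(np.arctan(np.hypot(*g))),'descent dir deg',np.degrees(np.arctan2(-g[1],-g[0])),P.mean(0))
# box upper/lower edges in top view (z>.28) per column
up=[];lo=[]
for c in range(217,238,2):
    m=np.where(wt[175:205,c,2]>.295)[0]+175
    up.append(wt[m[0],c]);lo.append(wt[m[-1],c])
for e in (up,lo):
    e=np.array(e); f=np.polyfit(e[:,1],e[:,0],1); print('edge dx/dy',f[0],'yaw of -y dir deg',np.degrees(np.arctan2(-1,-f[0])),e.mean(0))
# foot and column edges
for nm,w,R in (('top',wt,(170,215,245,262)),('side',ws,(234,275,222,266))):
    P=w[R[0]:R[1],R[2]:R[3]].reshape(-1,3); P=P[P[:,2]>.22]
    for yaw in (-91,-94,-97):
        a=np.radians(yaw);c20,s20=np.cos(np.radians(20)),np.sin(np.radians(20))
        d=np.array([np.cos(a)*c20,np.sin(a)*c20,-s20]);y=np.array([-np.sin(a),np.cos(a),0]);z=np.cross(d,y)
        L=P@np.c_[d,y,z]
        q=L[L[:,0]>np.percentile(L[:,0],98)-.03]
        print(nm,yaw,'d pct',np.percentile(L[:,0],[10,50,90,99]).round(3),'y',np.percentile(q[:,1],[1,99]).round(3),'z',np.percentile(q[:,2],[1,99]).round(3))
# foot corners: pixels in top view dark on z~.012
m=((wt[...,2]>.006)&(wt[...,2]<.025)); m[:196]=0; m[:,:200]=0; m[:,250:]=0; m[236:]=0
P=wt[m]; print('foot',len(P)); 
for r in (215,220,225): 
    c=np.where(m[r])[0]; print(r,wt[r,c[0]].round(3),wt[r,c[-1]].round(3))
for c in (212,220,228,236,242):
    r=np.where(m[:,c])[0]; print(c,wt[r[-1],c].round(3))
E
```

```text
plane grad [0.00113251 0.36626024] mag deg 20.115862460498054 descent dir deg -90.1771637387553 [0.70789992 0.35967474 0.31557154]
edge dx/dy -0.038553029980442195 yaw of -y dir deg -87.792167521845 [0.72972391 0.35823762 0.31478593]
edge dx/dy -0.06753183885017838 yaw of -y dir deg -86.13657663642842 [0.68608866 0.36090425 0.3034976 ]
top -91 d pct [-0.403 -0.392 -0.381 -0.377] y [0.665 0.746] z [0.116 0.193]
top -94 d pct [-0.437 -0.426 -0.415 -0.409] y [0.648 0.728] z [0.103 0.18 ]
top -97 d pct [-0.47  -0.459 -0.447 -0.441] y [0.629 0.709] z [0.092 0.168]
side -91 d pct [-0.483 -0.398 -0.387 -0.378] y [0.665 0.748] z [0.115 0.193]
side -94 d pct [-0.516 -0.433 -0.421 -0.411] y [0.647 0.73 ] z [0.103 0.18 ]
side -97 d pct [-0.549 -0.468 -0.453 -0.443] y [0.628 0.71 ] z [0.091 0.168]
foot 908
215 [0.695 0.487 0.014] [0.692 0.362 0.014]
220 [0.678 0.483 0.016] [0.675 0.36  0.011]
225 [0.661 0.487 0.013] [0.658 0.359 0.016]
212 [0.638 0.468 0.014]
220 [0.638 0.443 0.008]
228 [0.631 0.417 0.006]
236 [0.642 0.389 0.015]
242 [0.63  0.371 0.007]
```

```bash
python3 - <<'E'
from h import *
t=dict(np.load('top.npz')); s=dict(np.load('side.npz'))
wt=cloud(t); ws=cloud(s)
a=np.radians(-87);c20,s20=np.cos(np.radians(20)),np.sin(np.radians(20))
d=np.array([np.cos(a)*c20,np.sin(a)*c20,-s20]);y=np.array([-np.sin(a),np.cos(a),0]);z=np.cross(d,y)
z*=np.sign(z[2]); R=np.c_[d,y,z]
for nm,w,B in (('top',wt,(170,218,245,262)),('side',ws,(234,275,222,266))):
    P=w[B[0]:B[1],B[2]:B[3]].reshape(-1,3); P=P[P[:,2]>.22]; L=P@R
    q=L[L[:,0]>np.percentile(L[:,0],98)-.03]
    print(nm,len(q),'d',np.histogram(q[:,0],bins=12),'y',np.percentile(q[:,1],[1,99]).round(4),'z',np.percentile(q[:,2],[1,99]).round(4))
    C=R@[np.percentile(q[:,0],98),np.percentile(q[:,1],[1,99]).mean(),np.percentile(q[:,2],[1,99]).mean()]
    print('front centre',C.round(4),'focus',(C+.15*d).round(4))
P=wt[184:197,216:238].reshape(-1,3);P=P[(P[:,2]>.298)&(P[:,2]<.33)];print('box top local',(P@R).mean(0))
print('d',d)
E
```

```text
top 377 d (array([ 19,  14,  13,  14,  14, 113,  39,  33,  33,  30,  27,  28]), array([-0.36141321, -0.35887711, -0.35634101, -0.35380491, -0.35126881,
       -0.34873271, -0.34619661, -0.34366051, -0.34112441, -0.33858831,
       -0.33605221, -0.33351611, -0.33098001])) y [0.6848 0.7658] z [0.133  0.2098]
front centre [0.7111 0.2904 0.2744] focus [0.7185 0.1497 0.2231]
side 604 d (array([ 15,  26,  11,   8,  34, 175, 194,  52,  36,  27,  19,   7]), array([-0.36314309, -0.36019756, -0.35725203, -0.35430651, -0.35136098,
       -0.34841545, -0.34546992, -0.34252439, -0.33957886, -0.33663333,
       -0.3336878 , -0.33074227, -0.32779674])) y [0.6847 0.7687] z [0.1319 0.2098]
front centre [0.7124 0.2915 0.2742] focus [0.7198 0.1507 0.2229]
box top local [-0.41063801  0.72575369  0.1863642 ]
d [ 0.04917971 -0.9384048  -0.34202014]
```

```bash
cat >> h.py <<'E'
from scipy.spatial.transform import Rotation as Ro
def yawdown(deg):
    a=np.radians(deg); x=np.array([np.cos(a),np.sin(a),0]); z=np.array([0,0,-1.]); return Ro.from_matrix(np.c_[x,np.cross(z,x),z])
zp=np.array([.0179,-.3416,.9397]); xp=np.array([.9986,.0523,0])
goalR=Ro.from_matrix(np.c_[xp,-np.cross(zp,xp),-zp])
def delta(p,R):
    s=robot.get_state(); q=s['eef_rot']; C=Ro.from_quat(q,scalar_first=True)
    print('t',s['time'],'pos',s['eef_pos'].round(4),'d cm',(C.inv().apply(np.array(p)-s['eef_pos'])*100).round(2),'rv',(C.inv()*R).as_rotvec().round(3),'F',s['ft_force'].round(1),'open',round(s['opening'],4))
E
python3 -c "
from h import *
delta([.46,-.057,.2],yawdown(-4.3))"
```

```text
t 0.1 pos [ 0.1922 -0.5415  0.2566] d cm [ 41.44 -36.7    5.73] rv [-0.002 -0.     0.416] F [ 0.3 -0.5  0.2] open 0.088
```

{"fn": "carry_out", "kwargs": {"moves": [[3.2,-2.8,0,0,0,0.1],[6.4,-5.6,0,0,0,0.2],[9.6,-8.4,0,0,0,0.3],[12.8,-11.2,0,0,0,0.416],[16,-14,0,0,0,0.416],[19.2,-16.8,0,0,0,0.416],[22.4,-19.6,1,0,0,0.416],[25.6,-22.4,2,0,0,0.416]], "hand": 8.8}}

```text
time: 0.9
eef_pos: [0.3592, -0.2437, 0.2373]
eef_rot: [0.0, 0.999, -0.038, 0.0]
ft_force: [0.5, -0.3, -0.9]
opening: 0.0881
```

```bash
python3 -c "
from h import *
delta([.46,-.057,.16],yawdown(-4.3))"
```

```text
t 0.9 pos [ 0.3592 -0.2437  0.2373] d cm [  8.64 -19.38   7.73] rv [ 0.001 -0.001 -0.001] F [ 0.5 -0.3 -0.9] open 0.0881
```

{"fn": "carry_out", "kwargs": {"moves": [[1.7,-3.9,1.5,0,0,0],[3.4,-7.8,3,0,0,0],[5.1,-11.7,4.5,0,0,0],[6.8,-15.6,6,0,0,0],[8.6,-19.4,7.7,0,0,0],[8.6,-19.4,7.7,0,0,0],[8.6,-19.4,7.7,0,0,0]]}}

```text
time: 1.6
eef_pos: [0.4586, -0.0573, 0.1597]
eef_rot: [-0.0, 0.999, -0.036, -0.001]
ft_force: [0.1, -0.3, -0.5]
opening: 0.0878
```

```bash
python3 - <<'E'
from h import *
delta([.46,-.057,.085],yawdown(-4.3))
t=cam('top');s=cam('side')
a=cv2.resize(t['frame'][220:320,340:440],None,fx=5,fy=5)[...,::-1]
b=cv2.resize(s['frame'][150:270,310:410],None,fx=5,fy=5)[...,::-1][:500]
cv2.imwrite('pics/d.png',b)
E
```

```text
t 1.6 pos [ 0.4586 -0.0573  0.1597] d cm [ 0.16 -0.03  7.47] rv [-0.     0.002  0.003] F [ 0.1 -0.3 -0.5] open 0.0878
```

View pics/d.png

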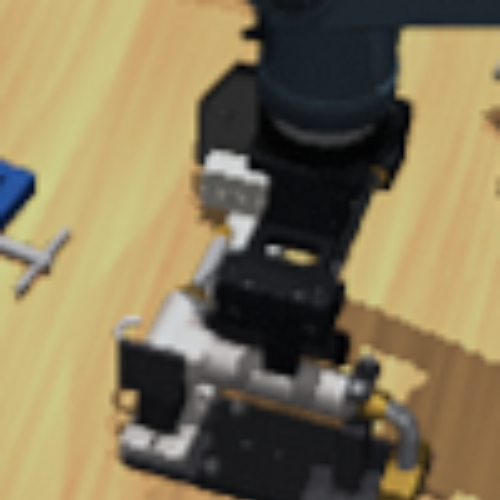

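The open gripper sits above the gun handle, its near finger (crop about 280,360) hanging on the handle's +y side. I'll descend next.

{"fn": "carry_out", "kwargs": {"moves": [[0.1,0,1.5,0,0,0],[0.1,0,3,0,0,0],[0.1,0,4.5,0,0,0],[0.1,0,6,0,0,0],[0.1,0,7.5,0,0,0],[0.1,0,7.5,0,0,0]]}}

```text
time: 2.3
eef_pos: [0.4586, -0.0594, 0.0844]
eef_rot: [-0.0, 0.999, -0.039, -0.001]
ft_force: [-0.5, 1.1, 0.8]
opening: 0.0884
```

{"fn": "carry_out", "kwargs": {"moves": [[0,0,0,0,0,0],[0,0,0,0,0,0],[0,0,0,0,0,0],[0,0,0,0,0,0],[0,0,0,0,0,0],[0,0,0,0,0,0],[0,0,0,0,0,0],[0,0,0,0,0,0]], "hand": 3.2, "newtons": 30}}

```text
time: 3.1
eef_pos: [0.4604, -0.0585, 0.0861]
eef_rot: [0.0, 0.999, -0.038, 0.001]
ft_force: [-1.9, -1.6, 5.5]
opening: 0.0349
```

{"fn": "carry_out", "kwargs": {"moves": [[0,0,0,0,0,0],[0,0,0,0,0,0],[0,0,0,0,0,0],[0,0,0,0,0,0],[0,0,0,0,0,0],[0,0,0,0,0,0],[0,0,0,0,0,0],[0,0,0,0,0,0]]}}

```text
time: 3.9
eef_pos: [0.4604, -0.0585, 0.0861]
eef_rot: [0.0, 0.999, -0.038, 0.0]
ft_force: [-2.0, -3.2, 5.7]
opening: 0.0348
```

```bash
python3 - <<'E'
from h import *
delta([.46,-.057,.085],yawdown(-4.3))
s=cam('side')
b=cv2.resize(s['frame'][150:270,310:410],None,fx=5,fy=5)[...,::-1]
cv2.imwrite('pics/e.png',b)
E
```

```text
t 3.9 pos [ 0.4604 -0.0585  0.0861] d cm [-0.05 -0.15  0.11] rv [ 0.    -0.001 -0.   ] F [-2.  -3.2  5.7] open 0.0348
```

View pics/e.png

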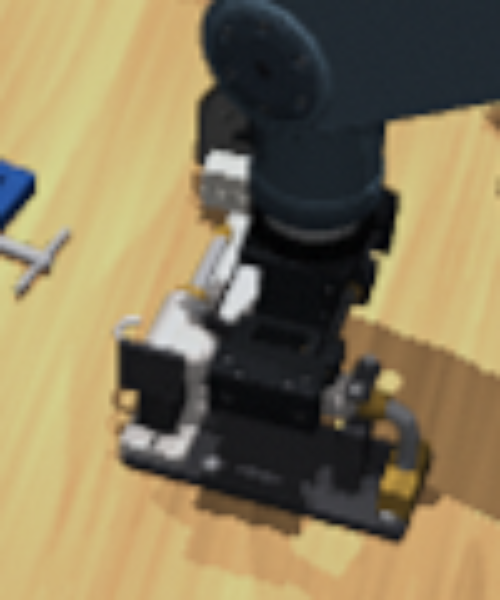

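The gripper is closed on handle and trigger (crop about 265,380), opening 35 mm, which matches "right in". Next I release and rise.

{"fn": "carry_out", "kwargs": {"moves": [[0,0,0,0,0,0],[0,0,0,0,0,0],[0,0,0,0,0,0],[0,0,0,0,0,0],[0,0,0,0,0,0],[0,0,0,0,0,0],[0,0,0,0,0,0],[0,0,0,0,0,0]], "hand": 8.8}}

```text
time: 4.75
eef_pos: [0.4596, -0.0579, 0.0851]
eef_rot: [-0.0, 0.999, -0.037, -0.0]
ft_force: [-0.5, -0.3, 0.8]
opening: 0.0879
```

{"fn": "carry_out", "kwargs": {"moves": [[0,0,-2,0,0,0],[0,0,-5,0,0,0],[0,0,-8,0,0,0],[0,0,-11,0,0,0],[0,0,-13,0,0,0],[0,0,-13,0,0,0]]}}

```text
time: 5.35
eef_pos: [0.4617, -0.0588, 0.2183]
eef_rot: [0.001, 0.999, -0.037, 0.003]
ft_force: [-0.6, -0.7, 0.6]
opening: 0.0879
```

```bash
python3 -c "
from h import *
delta([.520,-.286,.215],yawdown(-4.3))"
```

```text
t 5.35 pos [ 0.4617 -0.0588  0.2183] d cm [ 7.52 22.22  0.41] rv [ 0.002 -0.006  0.   ] F [-0.6 -0.7  0.6] open 0.0879
```

```bash
python3 - <<'E'
from h import *
for n,R in (('top',(230,325,425,475)),('side',(155,215,325,405))):
    c=cam(n);w=cloud(c)
    P=w[R[0]:R[1],R[2]:R[3]].reshape(-1,3);P=P[(P[:,2]>.122)&(P[:,2]<.145)&(P[:,1]<-.265)&(P[:,1]>-.31)]
    f=np.polyfit(P[:,0],P[:,1],1);print(n,len(P),'y at .520',np.polyval(f,.52),'slope deg',np.degrees(np.arctan(f[0])),np.percentile(P[:,0],[1,99]),np.percentile(P[:,2],[50,95]))
w=cloud(dict(np.load('top.npz')));
for r in (280,284,288):
    l=w[r,380:395];m=(l[:,2]>.085)&(l[:,2]<.106);print(r,l[m][:,1].round(3))
E
```

```text
top 135 y at .520 -0.28621913157716783 slope deg -4.887085317243349 [0.46292413 0.55980838] [0.12926763 0.13367724]
side 15 y at .520 -0.2972356529173227 slope deg 13.456127269456303 [0.5465879  0.56009334] [0.12807553 0.13457835]
280 []
284 []
288 []
```

{"fn": "carry_out", "kwargs": {"moves": [[1.2,3.7,0,0,0,0],[2.5,7.4,0,0,0,0],[3.8,11.1,0,0,0,0],[5,14.8,0,0,0,0],[6.2,18.5,0,0,0,0],[7.5,22.2,0.4,0,0,0],[7.5,22.2,0.4,0,0,0],[7.5,22.2,0.4,0,0,0]]}}

```text
time: 6.25
eef_pos: [0.5169, -0.2851, 0.2087]
eef_rot: [-0.002, 0.999, -0.038, -0.002]
ft_force: [0.9, -0.1, 0.5]
opening: 0.0877
```

```bash
python3 -c "
from h import *
delta([.520,-.286,.118],yawdown(-4.3))"
```

```text
t 6.25 pos [ 0.5169 -0.2851  0.2087] d cm [0.35 0.1  9.07] rv [-0.003  0.004 -0.002] F [ 0.9 -0.1  0.5] open 0.0877
```

{"fn": "carry_out", "kwargs": {"moves": [[0.3,0.1,2,0,0,0],[0.3,0.1,4,0,0,0],[0.3,0.1,6,0,0,0],[0.3,0.1,8,0,0,0],[0.3,0.1,9.1,0,0,0],[0.3,0.1,9.1,0,0,0],[0.3,0.1,9.1,0,0,0]]}}

```text
time: 6.95
eef_pos: [0.5211, -0.286, 0.1208]
eef_rot: [-0.0, 0.999, -0.037, 0.0]
ft_force: [0.6, -0.2, -0.3]
opening: 0.0881
```

```bash
python3 - <<'E'
from h import *
delta([.520,-.286,.118],yawdown(-4.3))
s=cam('side')
b=cv2.resize(s['frame'][130:270,310:410],None,fx=4,fy=4)[...,::-1]
cv2.imwrite('pics/f.png',b)
E
```

```text
t 6.95 pos [ 0.5211 -0.286   0.1208] d cm [-0.11  0.01  0.28] rv [-0.    -0.     0.001] F [ 0.6 -0.2 -0.3] open 0.0881
```

View pics/f.png

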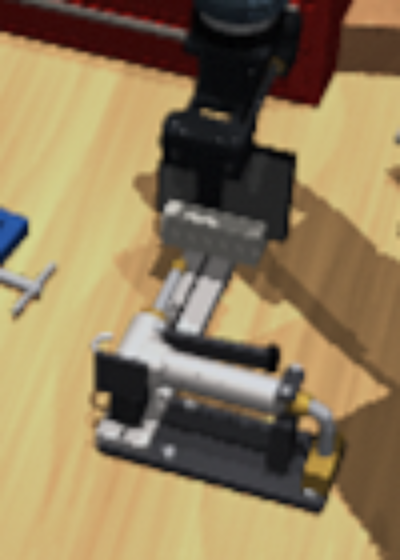

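The gun's trigger (crop 215,347) is standing out free, and the gripper is over the plate's top edge (crop 205,190). Next I close.

{"fn": "carry_out", "kwargs": {"moves": [[0,0,0.2,0,0,0],[0,0,0.2,0,0,0],[0,0,0.2,0,0,0],[0,0,0.2,0,0,0],[0,0,0.2,0,0,0],[0,0,0.2,0,0,0],[0,0,0.2,0,0,0],[0,0,0.2,0,0,0]], "hand": 0.6, "newtons": 30}}

```text
time: 7.8
eef_pos: [0.5209, -0.2865, 0.1184]
eef_rot: [-0.0, 0.999, -0.038, -0.0]
ft_force: [0.1, -0.1, 0.6]
opening: 0.0256
```

{"fn": "carry_out", "kwargs": {"moves": [[0,0,0,0,0,0],[0,0,0,0,0,0],[0,0,0,0,0,0],[0,0,0,0,0,0]]}}

```text
time: 8.2
eef_pos: [0.5209, -0.2871, 0.1184]
eef_rot: [0.0, 0.999, -0.038, 0.0]
ft_force: [0.3, -2.8, -2.4]
opening: 0.0101
```

Gripped: the opening is 10.1 mm. I'll lift gently.

{"fn": "carry_out", "kwargs": {"moves": [[0,0,0,0,0,0],[0,0,0,0,0,0],[0,0,-0.7,0,0,0],[0,0,-1.6,0,0,0],[0,0,-3,0,0,0],[0,0,-5,0,0,0],[0,0,-8,0,0,0],[0,0,-11,0,0,0]]}}

```text
time: 9.0
eef_pos: [0.5209, -0.2855, 0.2304]
eef_rot: [-0.001, 0.999, -0.037, -0.0]
ft_force: [1.3, -0.3, -1.4]
opening: 0.0097
```

```bash
python3 -c "
from h import *
delta([.718,.131,.2458],goalR)"
```

```text
t 9.0 pos [ 0.5209 -0.2855  0.2304] d cm [ 16.55 -43.    -1.47] rv [ 0.347 -0.022 -0.126] F [ 1.3 -0.3 -1.4] open 0.0097
```

{"fn": "carry_out", "kwargs": {"moves": [[1,-2,-1,0,0,0],[2.5,-6,-2,0,0,0],[4,-10,-3,0.05,0,-0.02],[5.5,-14,-3,0.1,0,-0.03],[7,-18,-3,0.15,-0.01,-0.05],[8.5,-22,-3,0.2,-0.01,-0.07],[10,-26,-3,0.25,-0.02,-0.09],[11,-28,-3,0.28,-0.02,-0.1]]}}

```text
time: 9.8
eef_pos: [0.6522, -0.0117, 0.26]
eef_rot: [-0.142, 0.99, 0.015, -0.005]
ft_force: [0.5, -1.2, -0.7]
opening: 0.01
```

```bash
python3 -c "
from h import *
delta([.718,.131,.2458],goalR)"
```

```text
t 9.8 pos [ 0.6522 -0.0117  0.26  ] d cm [  7.02 -13.11   5.27] rv [ 0.065 -0.002 -0.022] F [ 0.5 -1.2 -0.7] open 0.01
```

{"fn": "carry_out", "kwargs": {"moves": [[1.2,-2.5,1,0.02,0,0],[2.6,-5,2,0.04,0,-0.01],[4,-7.5,3,0.06,0,-0.02],[5.3,-10,4,0.065,0,-0.02],[6.4,-12,4.8,0.065,0,-0.02],[7,-13.1,5.3,0.065,0,-0.02],[7,-13.1,5.3,0.065,0,-0.02],[7,-13.1,5.3,0.065,0,-0.02]]}}

```text
time: 10.6
eef_pos: [0.7175, 0.1265, 0.2438]
eef_rot: [-0.172, 0.985, 0.023, -0.004]
ft_force: [-1.4, -0.8, -0.7]
opening: 0.0095
```

```bash
python3 - <<'E'
from h import *
delta([.718,.131,.2458],goalR)
t=cam('top');s=cam('side');
a=cv2.resize(t['frame'][150:290,180:340],None,fx=2.9,fy=2.9)[...,::-1][:406]
b=cv2.resize(s['frame'][200:340,205:325],None,fx=2.9,fy=2.9)[...,::-1][:406]
cv2.imwrite('pics/g.png',np.hstack([a,b])[:, :800])
ws=cloud(s); st=robot.get_state(); C=Ro.from_quat(st['eef_rot'],scalar_first=True)
# plate points in tool frame: face is at tool y=-5mm
L=C.inv().apply(np.nan_to_num(ws.reshape(-1,3),nan=9)-st['eef_pos'])
m=(abs(L[:,0])<.08)&(abs(L[:,1])<.02)&(L[:,2]>-.014)&(L[:,2]<.095); P=L[m]; print(len(P))
q=P[(P[:,2]>.03)]; print('plate in tool x',np.percentile(q[:,0],[1,99]),'y',np.percentile(q[:,1],[5,50,95]),'z',np.percentile(q[:,2],[1,99]))
A=np.c_[q[:,0],q[:,2],np.ones(len(q))]; print('face slopes',np.linalg.lstsq(A,q[:,1],rcond=None)[0])
E
```

```text
t 10.6 pos [0.7175 0.1265 0.2438] d cm [ 0.07 -0.49 -0.04] rv [ 0.004 -0.002 -0.006] F [-1.4 -0.8 -0.7] open 0.0095
1132
plate in tool x [-0.05922563  0.05878337] y [-8.62118577e-03 -4.49006425e-03 -7.04995598e-05] z [0.03088676 0.08159587]
face slopes [ 0.00106114  0.01375128 -0.00524448]
```

View pics/g.png

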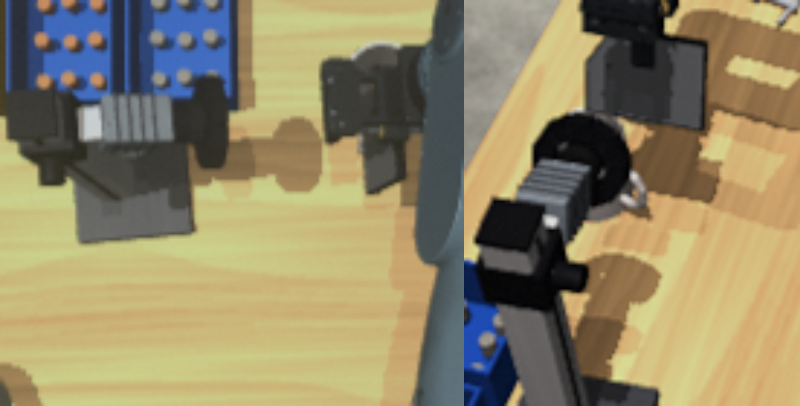

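The plate hangs square in the gripper in front of the ring light (side crop 645,85), bottom edge 82-83 mm below the TCP, and nothing else is touched. A small nudge, then I settle.

{"fn": "carry_out", "kwargs": {"moves": [[0.2,-0.2,0,0,0,0],[0.2,-0.4,0,0,0,0],[0.2,-0.4,0,0,0,0],[0.2,-0.4,0,0,0,0],[0.2,-0.4,0,0,0,0],[0.2,-0.4,0,0,0,0],[0.2,-0.4,0,0,0,0],[0.2,-0.4,0,0,0,0]]}}

```text
time: 11.5
eef_pos: [0.7197, 0.1306, 0.2447]
eef_rot: [-0.172, 0.985, 0.022, -0.004]
ft_force: [-0.7, -0.8, -0.8]
opening: 0.0099
```

```bash
python3 - <<'E'
from h import *
delta([.720,.131,.2458],goalR)
t=cam('top');w=cloud(t)
for r in (271,277,283,287):
    l=w[r,366:395];m=(l[:,2]>.085)&(l[:,2]<.106);print(r,l[m][:,1].round(3))
s=robot.get_state();print(abs(s['joint_vel']).max(),s['opening'])
robot.job_done()
E
```

```text
t 11.5 pos [0.7197 0.1306 0.2447] d cm [ 0.03 -0.08 -0.09] rv [ 0.003 -0.003 -0.007] F [-0.7 -0.8 -0.8] open 0.0099
271 [-0.082 -0.085 -0.088]
277 [-0.083 -0.085 -0.087]
283 [-0.085 -0.087]
287 [-0.084 -0.087 -0.09 ]
0.0009260237088763452 0.009665659660559833
the job is handed in; nothing more can be done
```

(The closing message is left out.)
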